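Lock the drilling template onto the dial jig

TASK

Lock the drilling template onto the dial jig. Lift it by its black handle, feel for the jig's two headed studs and lower it square so that both come up through the wide ends of its keyholes; press it down against the sprung dial and, keeping it pressed, draw it towards the robot until the studs stop it, then let the spring lift it so that both stud heads sit in the sunk seats, and let go. The dial is enamel: feel your way gently and never bear down hard on the jig, and leave the other things on the bench where they are.

Things in the scene. Friction and masses are not known exactly. Their poses are not given: they have to be found in the camera images.
- jig: Dial drilling jig bolted to the bench: steel base 104 (x) x 176 (y) x 12 mm, two dark guide bars along y whose tops, at z = 22 mm, are the template's lowest stop. Between them a slide with two headed studs, and a sprung dial in the middle. Origin: centre of the underside; x away from the robot (within 0.25 rad), y along the stud row. Template and jig must never press on each other with over 40 N.
- stud_row (a point): Middle of the stud row's travel, level with the head tops (z = 38 mm). Two studs at jig x = 0, 100 mm apart in y: 5 mm shank, 13 mm head from z = 34 to 38 mm (rim bevelled 1.8 mm). The slide is clamped where the last setter left it, up to 15 mm to either side along y: this offset is not in any reading and must be felt or seen; the studs stand 50 mm either side of it.
- pad (a joint): Sprung pad at the jig's middle carrying a brass holder with white enamel dial, 41 mm across. Value: how far it is pressed down (m), 0 free (dial's top at jig z = 34 mm), at most 0.013. It yields from about 5 N, rising 0.8 N per mm: 9 N with the template locked, 11 to 14 N while it slides, when it also drags with 6 to 9 N.
- template: Drilling template, loose, about 0.32 kg (0.26 to 0.42): aluminium plate 64 (x) x 136 (y) x 8 mm with brass bushes. Origin: centre of the underside; x away from the robot (within 0.4 rad at the start), y along the long side. In the jig's frame the origin is at x = +10 mm as the studs enter; then it slides under the heads with its underside at z = 22 to 26 mm; locked, it is at x = -6.5 to -8.5, z = 29 mm.
- handle (a point): Centre of the template's black grip bar, 35 mm over the plate's underside: bar 13 (x) x 66 (y) x 14 (z) mm along the template's y, on two 12 mm posts 24 mm either side of the middle; free below it down to the plate (20 mm).
- keyhole_left (a point): Centre of the wide end (15.5 x 15.5 mm, plate's underside) of the keyhole on the template's +y side; template frame (-10, 50, 0) mm. An 8 mm slot runs from it in +x and stops the stud 18 mm on. There the top is sunk 3 mm (5 mm left) as a seat for the head; a full-height ridge 2 mm wide parts wide end and seat, so the plate must be held down to pass.
- keyhole_right (a point): The same point of the other keyhole, on the template's -y side: template frame (-10, -50, 0) mm. Same shape and size, slot also in +x.
- loupe: black eyeglass loupe, 34 mm across, 30 mm tall, standing between or behind the work. Origin under its middle. A bystander, not to be moved.
- burnisher_1: thin burnisher with wooden handle, 162 mm long, 13 mm thick, lying on the bench between the jig's and the template's places. Origin under its middle. A bystander, not to be moved.
- bench_block: black steel bench block, 44 x 66 x 22 mm, on the side cabinet to the right. Origin under its middle. A bystander, not to be moved.
- mortar_small: small brown mortar, 60 mm across, 30 mm tall, on the left of the bench. Origin under its middle. A bystander, not to be moved.
- hammer: small hammer with wooden handle, 174 mm long, lying on the left of the bench. Origin under its middle. A bystander, not to be moved.
- puffer: red rubber air puffer, 42 x 88 mm, lying on the side cabinet to the right. Origin under its middle. A bystander, not to be moved.
- dial_holder: flat brass disc with white dial, 41 mm across, 6 mm thick, on the side cabinet to the right (a spare, not the jig's). Origin under its middle. A bystander, not to be moved.
- enamel_jar_1: small lidded clear jar with white lid, 42 mm across, 58 mm tall, on the side cabinet to the right. Origin under its middle. A bystander, not to be moved.

How it is judged:
On the way, in this order (a step that is already met when the one before it is completed fails the run):
1. both studs have come up through the wide ends of the keyholes: template square over the studs and its underside below the tops of the heads (z of template in the frame of jig between 0.015 and 0.0345 m and x of template in the frame of jig between 0.006 and 0.014 m and y of template in the frame of jig between -0.019 and 0.019 m and angle between the y axis of template and the y axis of jig, either way round below 0.06 rad and angle between template's own z axis and vertical below 0.05 rad), for 0.1 s.
2. pressed down against the sprung dial and drawn under the heads (z of template in the frame of jig between 0.015 and 0.027 m and x of template in the frame of jig between -0.012 and 0.002 m and angle between the y axis of template and the y axis of jig, either way round below 0.06 rad and angle between template's own z axis and vertical below 0.05 rad), for 0.05 s.
At the end, for the whole second after the job is handed in: The template is locked on both studs, released and at rest: origin 7.5 mm (5.5 to 10.5) in front of the stud line, within 19 mm of the jig's centre along y, underside 27.5 to 30.8 mm above the jig's foot (lifted by the spring, heads in the seats), within 0.06 rad of square and 0.05 rad of level (x of template in the frame of jig between -0.0105 and -0.0055 m and y of template in the frame of jig between -0.019 and 0.019 m and z of template in the frame of jig between 0.0275 and 0.0308 m and linear speed of template below 0.01 m/s and angle between the y axis of template and the y axis of jig, either way round below 0.06 rad and angle between template's own z axis and vertical below 0.05 rad); the robot touches nothing.
It fails at once if more than 40 N between the template and the jig (enamel dial, studs) (contact force between template and jig above 40 N).
It fails at once if a bystander moved by more than 25 mm (distance of any of loupe, burnisher_1, bench_block, mortar_small, hammer, puffer, dial_holder, enamel_jar_1 from where it was at the start of the episode above 0.025 m).
It also fails if it takes over 64 s, if anything falls off the work surface, if the arm or the gripper's body presses on something with over 40 N, if the wrist force passes 120 N, or if a joint passes its speed limit or range.

ROBOT

A 7-joint arm with a two-finger parallel gripper is mounted at the origin on a cart in front of the work surface, level with it; the furniture and walls round the work are solid. World frame = base frame: x ahead of the robot, y to its left, z up, the work surface at z = 0. Lengths are in m, angles in rad, forces in N, time in s.
With the tool pointing down it reaches from about 0.35 to 0.9 m from the base axis. Payload 8.1 kg.
Tool frame: the origin (TCP) lies midway between the tips of the shut fingers; the grasp point (between the pads) lies 19 mm behind it; z points along the fingers, y is the direction in which the jaws open and shut (so a half turn about z gives the same grasp; the last joint's range is limited). The gripper opens to 92 mm and grips with 3 to 60 N. Pads are 19 mm wide; open, the fingers measure 130 mm over their backs; the gripper's body (75 mm by 190 mm) begins 47 mm behind the grasp point.
Start: joints at [-1.331, 0.434, 0.025, 1.573, -0.012, 1.134, -0.075], TCP at [0.21, 0.589, 0.227] pointing down, gripper open.
Joint ranges: [-2.62, 2.62], [-0.44, 2.09], [-1.27, 1.32], [0.08, 2.57], [-1.32, 4.46], [0.12, 2], [-2.74, 2.74]. Speed limits (rad/s): [2.22, 2.22, 3.01, 3.01, 3.14, 3.14, 3.14].

INTERFACE

Orientations are given as a 3x3 rotation matrix whose columns are the frame's x, y, z axes.
In Python, from plant import get_state, viewer, order, find_in, trace, mark_of gives the robot as it stands.
- The arm moves only by the tool carry_out, never from a script. Its argument "rows" is a list of rows, each an object of numbers: "x", "y", "z": the shift along the tool's x, y, z in mm; "ax", "ay", "az": the turn, a rotation vector about the tool's x, y, z in degrees; "grip": the closure in counts, from 0 (fully open) to 255 (shut). A call has 1 to 20 rows; each row is the pose to reach, as a shift and turn from the pose measured when the call began, along the tool's axes at that moment; what a row does not reach only later rows make up. A row lasts 1/10 s, in which the tool goes at most 50 mm and 8.59 degrees, less where a joint would pass 70% of its speed; a pose out of reach is approached as far as the arm can. A call with a gripper value outside its range is refused whole. The fingers move at their own pace and stop on an object; "squeeze" is the grip in N (left out, the last holds). Time passes only in rows, so rows that repeat a pose let the fingers close. It gives the time, the measured TCP pose, the force and the opening at its end, in the units of the state.
- get_state(): the state, without advancing time (a new reading comes with each control period).
- viewer.snapshot(name): name is "side" or "top" or "wrist"; returns the picture (480x640x3 uint8, red, green, blue); there is no depth.
- viewer.get_calibration(name): a dict with "fx", "fy", "cx", "cy" (pixels), "cam_to_world" (4x4, takes a point from camera to world coordinates); the wrist camera has in their place "mount" (4x4, takes a point from camera to tool coordinates, whose origin is the TCP and whose axes are the flange's). Camera axes: x right, y up, looking along -z (the intrinsics and any distortion apply to the point x, -y, -z); pixel columns grow to the right and rows downward; lengths in m; the calibration is good to about 2 mm. The wrist camera is an equidistant fisheye: a pixel r from the principal point sees the ray r / f radians off the axis. A picture is of the moment at which its call begins: read the wrist's pose just before it. get_calibration takes no time and is no camera call.
- order.close_job(): hands the job in, once; it reports no verdict.
Trained networks look in the newest picture that a camera, given by its name, has taken for a name from the list of things; names that differ only in an ending like _2 or _b are one class to them, and where a whole thing is asked for, a point or a joint stands for the part that bears it (a point fixed in the world has none). Each returns a list of dicts, best first, with "p" (0 to 1); they miss things now and then, are a little off and sometimes report something else, mostly with a low value. They report only what shows in the picture. A call takes as long as a camera call.
- find_in(camera, target): "location" ([row, column] in pixels, amid what is visible of it).
- trace(camera, target): "pixels" (480x640 bool, what is visible of it) and "location" ([row, column] in pixels, amid what is visible of it).
- mark_of(camera, target): "location" ([row, column] in pixels: a listed point, or the origin of a listed thing).
The state is a dict: "t": time; "joint_positions": joint angles; "joint_velocities": joint speeds; "joint_torque": joint torques, N m; "eef_pos": TCP position; "orientation": TCP orientation; "ft_force": force on the tool from outside, world axes, zero at the start; "moment": the same for the moment, N m; "grip_width": finger opening in m.
Only numpy, scipy, OpenCV 4.12 (cv2) and the standard library are available. Lean on these libraries where they do the work, as an engineer would, in place of code of your own. Each camera call takes 0.05 s, during which the arm holds its last target. There are 200 camera calls.

## Working session

There is one attempt and no reset: what is moved stays moved. The work goes in short steps, Python scripts to look and compute and a tool call to move; the robot and the scene stay as the last step left them, time stands still between calls to the robot, and variables do not carry over. Pictures are saved under pics/ and viewed, about 8 in all and at most 12, crops included, and the job is handed in when it is done.

Besides the shell and the picture viewer there is one more tool, called after ">>>" as name(argument=value, ...) on one line, values as JSON. carry_out: Moves the arm, as the interface text tells. Its arguments: {"type":"object","properties":{"rows":{"type":"array","items":{"type":"object","properties":{"x":{"type":"number"},"y":{"type":"number"},"z":{"type":"number"},"ax":{"type":"number"},"ay":{"type":"number"},"az":{"type":"number"},"grip":{"type":"number"}}}},"squeeze":{"type":"number"}},"required":["rows"]}

```bash
mkdir -p pics; ls; cat > h.py <<'E'
import numpy as np, cv2
from plant import get_state, viewer, order, find_in, trace, mark_of
def ray(cam,rc,st=None):
    c=viewer.get_calibration(cam); r,q=rc
    u=(q-c['cx'])/c['fx']; v=(r-c['cy'])/c['fy']
    if 'mount' in c:
        th=np.hypot(u,v); s=np.sin(th)/max(th,1e-9)
        d=np.array([u*s,-v*s,-np.cos(th)])
        T=np.eye(4);T[:3,:3]=np.array(st['orientation']);T[:3,3]=st['eef_pos']
        M=T@np.array(c['mount'])
    else:
        d=np.array([u,-v,-1.]); M=np.array(c['cam_to_world'])
    return M[:3,3], M[:3,:3]@d
def at_z(cam,rc,z,st=None):
    o,d=ray(cam,rc,st); return o+d*(z-o[2])/d[2]
def save(im,n): cv2.imwrite('pics/'+n+'.png',im[...,::-1])
E
python3 - <<'E'
from h import *
s=get_state();print({k:np.round(v,3).tolist() for k,v in s.items()})
for c in ['top','side','wrist']:
    k=viewer.get_calibration(c);print(c,{a:np.round(b,3).tolist() if not isinstance(b,str) else b for a,b in k.items()})
a=viewer.snapshot('top');save(a,'top0')
for n,z in [('jig',0),('template',0),('handle',.035),('keyhole_left',0),('keyhole_right',0),('stud_row',.038),('loupe',0),('burnisher_1',0)]:
    for m in mark_of('top',n)[:2]:
        print(n,round(m['p'],2),np.round(m['location'],1),np.round(at_z('top',m['location'],z),4))
b=viewer.snapshot('side');save(b,'side0')
for n,z in [('jig',0),('template',0),('handle',.035),('keyhole_left',0),('keyhole_right',0),('stud_row',.038),('loupe',0)]:
    for m in mark_of('side',n)[:2]:
        print(n,round(m['p'],2),np.round(m['location'],1),np.round(at_z('side',m['location'],z),4))
E
```

```text
pics
{'t': 0.0, 'joint_positions': [-1.331, 0.435, 0.025, 1.574, -0.012, 1.134, -0.075], 'joint_velocities': [-0.002, 0.0, -0.002, -0.0, -0.0, -0.0, -0.001], 'joint_torque': [0.001, -66.786, 0.985, -31.446, -0.061, 0.043, 0.0], 'eef_pos': [0.21, 0.588, 0.226], 'orientation': [[-0.942, 0.336, -0.0], [0.336, 0.942, -0.002], [-0.0, -0.002, -1.0]], 'ft_force': [-0.6, -0.598, -0.031], 'moment': [-0.066, 0.01, 0.012], 'grip_width': 0.092}
top {'fx': 519.33, 'fy': 519.33, 'cx': 304.003, 'cy': 239.122, 'cam_to_world': [[-0.002, 0.998, -0.063, 0.454], [-1.0, -0.003, -0.02, 0.105], [-0.02, 0.063, 0.998, 1.256], [0.0, 0.0, 0.0, 1.0]]}
side {'fx': 548.58, 'fy': 548.58, 'cx': 319.55, 'cy': 237.447, 'cam_to_world': [[-0.976, 0.061, -0.208, 0.178], [-0.216, -0.393, 0.894, 1.566], [-0.027, 0.918, 0.397, 0.712], [0.0, 0.0, 0.0, 1.0]]}
wrist {'fx': 371.648, 'fy': 371.648, 'cx': 320.711, 'cy': 236.792, 'mount': [[-0.001, 0.961, 0.277, 0.075], [1.0, 0.001, 0.001, -0.0], [0.0, 0.277, -0.961, -0.158], [0.0, 0.0, 0.0, 1.0]]}
jig 0.7 [272.9 343.9] [0.451  0.0339 0.    ]
template 0.8 [248.2 211.5] [0.5115 0.3547 0.    ]
handle 0.82 [250.6 208.3] [0.5042 0.3552 0.035 ]
handle 0.53 [269.2 280.8] [0.46   0.1838 0.035 ]
keyhole_left 0.92 [255.7 193.7] [0.4934 0.3979 0.    ]
keyhole_right 0.87 [254.  231.8] [0.4973 0.3051 0.    ]
stud_row 0.89 [276.2 344.8] [0.4434 0.034  0.038 ]
loupe 0.46 [220.3 279.5] [0.5789 0.1894 0.    ]
burnisher_1 0.58 [269.2 278.9] [0.4602 0.1907 0.    ]
jig 0.79 [245.6 348.1] [0.4489 0.0122 0.    ]
template 0.68 [294.8 306.7] [0.5033 0.34   0.    ]
handle 0.74 [285.1 304.3] [0.5056 0.3518 0.035 ]
keyhole_left 0.76 [308.7 302.5] [0.497  0.4109 0.    ]
keyhole_right 0.62 [289.  312.8] [0.4946 0.3065 0.    ]
stud_row 0.65 [236.4 343.4] [0.4605 0.0291 0.038 ]
loupe 0.53 [265.  293.7] [0.5831 0.1737 0.    ]
loupe 0.46 [283.5 305.6] [0.5212 0.2794 0.    ]
```

View pics/top0.png

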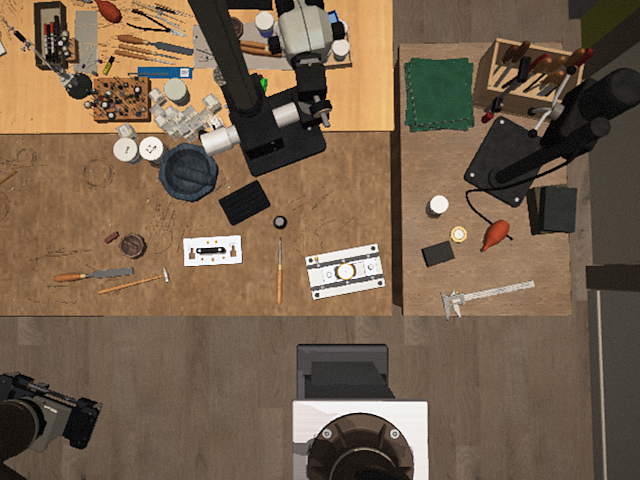

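View pics/side0.png

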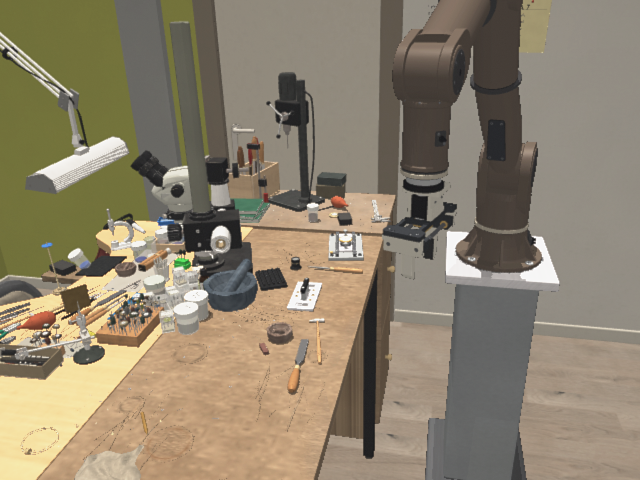

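The top view shows the template (212,250) with its black bar along y, and the jig (345,271) turned about 0.15 rad, with the loupe at (280,222) and the burnisher at (279,270). The side view agrees. I'll move above the template to look with the wrist camera.

```bash
cat >> h.py <<'E'
from scipy.spatial.transform import Rotation as Ro
def Rdown(yaw): # tool y = (cos,sin) i.e. template x ; tool x = template y
    c,s=np.cos(yaw),np.sin(yaw); return np.array([[-s,c,0],[c,s,0],[0,0,-1.]])
def go(p,yaw):
    s=get_state();R=np.array(s['orientation'])
    d=R.T@(np.array(p)-s['eef_pos'])*1000; w=Ro.from_matrix(R.T@Rdown(yaw)).as_rotvec(degrees=True)
    print('shift',np.round(d,1),'turn',np.round(w,2))
E
python3 -c "
from h import *
go([.505,.354,.15],0.0)"
```

```text
shift [-356.6 -121.8   76.8] turn [ 0.   -0.   70.35]
```

>>> carry_out(rows=[{"x":-40,"y":-14,"z":0,"az":8},{"x":-80,"y":-28,"z":0,"az":16},{"x":-120,"y":-42,"z":0,"az":24},{"x":-160,"y":-56,"z":0,"az":32},{"x":-200,"y":-70,"z":10,"az":40},{"x":-240,"y":-84,"z":20,"az":48},{"x":-280,"y":-98,"z":40,"az":56},{"x":-320,"y":-112,"z":60,"az":64},{"x":-345,"y":-118,"z":72,"az":69},{"x":-356.6,"y":-121.8,"z":76.8,"az":70.3},{"x":-356.6,"y":-121.8,"z":76.8,"az":70.3},{"x":-356.6,"y":-121.8,"z":76.8,"az":70.3},{"x":-356.6,"y":-121.8,"z":76.8,"az":70.3},{"x":-356.6,"y":-121.8,"z":76.8,"az":70.3}])

```text
$.rows[0]: bad value
```

```bash
cat > look.py <<'E'
from h import *
import sys
def look(names,n):
    s=get_state(); im=viewer.snapshot('wrist'); save(im,n)
    print('tcp',np.round(s['eef_pos'],4),'joints',np.round(s['joint_positions'],2),'F',np.round(s['ft_force'],1))
    for k,z in names:
        for m in mark_of('wrist',k)[:2]:
            print(k,round(m['p'],2),np.round(m['location'],1),np.round(at_z('wrist',m['location'],z,s),4))
    return s,im
E
python3 - <<'E'
from look import *
look([('template',0),('handle',.035),('keyhole_left',0),('keyhole_right',0)],'w1')
E
```

```text
tcp [0.2101 0.5886 0.2268] joints [-1.33  0.43  0.03  1.57 -0.01  1.13 -0.08] F [ 0.5  0.9 -0.9]
```

View pics/w1.png

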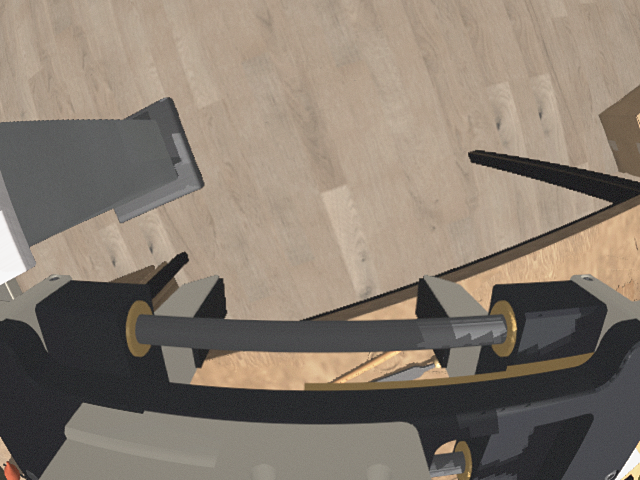

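The move was refused, probably because each row needs every field. The picture only shows the floor from the start pose, with the fingers at (190,320) and (450,320).

>>> carry_out(rows=[{"x":-40,"y":-14,"z":0,"ax":0,"ay":0,"az":8,"grip":0},{"x":-80,"y":-28,"z":0,"ax":0,"ay":0,"az":16,"grip":0},{"x":-120,"y":-42,"z":0,"ax":0,"ay":0,"az":24,"grip":0},{"x":-160,"y":-56,"z":0,"ax":0,"ay":0,"az":32,"grip":0},{"x":-200,"y":-70,"z":10,"ax":0,"ay":0,"az":40,"grip":0},{"x":-240,"y":-84,"z":20,"ax":0,"ay":0,"az":48,"grip":0},{"x":-280,"y":-98,"z":40,"ax":0,"ay":0,"az":56,"grip":0},{"x":-320,"y":-112,"z":60,"ax":0,"ay":0,"az":64,"grip":0},{"x":-345,"y":-118,"z":72,"ax":0,"ay":0,"az":69,"grip":0},{"x":-356,"y":-122,"z":77,"ax":0,"ay":0,"az":70.3,"grip":0},{"x":-356,"y":-122,"z":77,"ax":0,"ay":0,"az":70.3,"grip":0},{"x":-356,"y":-122,"z":77,"ax":0,"ay":0,"az":70.3,"grip":0},{"x":-356,"y":-122,"z":77,"ax":0,"ay":0,"az":70.3,"grip":0}])

```text
t: 2.4
eef_pos: [0.5031, 0.3561, 0.1505]
orientation: [[-0.005, 1.0, -0.0], [1.0, 0.005, 0.002], [0.002, -0.0, -1.0]]
ft_force: [0.6, 0.2, -0.5]
grip_width: 0.0916
```

```bash
python3 - <<'E'
from look import *
look([('template',0),('handle',.035),('keyhole_left',0),('keyhole_right',0)],'w2')
E
```

```text
tcp [0.5031 0.3561 0.1505] joints [-0.95  0.5   0.36  1.71 -0.21  0.97 -0.5 ] F [ 0.6  0.2 -0.5]
template 0.95 [228.4 324. ] [0.5059 0.3494 0.    ]
handle 0.73 [237.8 324.5] [0.506  0.3511 0.035 ]
keyhole_left 0.94 [168.3 308.9] [0.493 0.401 0.   ]
keyhole_left 0.28 [278.6 318.8] [0.5015 0.3028 0.    ]
keyhole_right 0.87 [281.5 317.7] [0.5006 0.2999 0.    ]
```

View pics/w2.png

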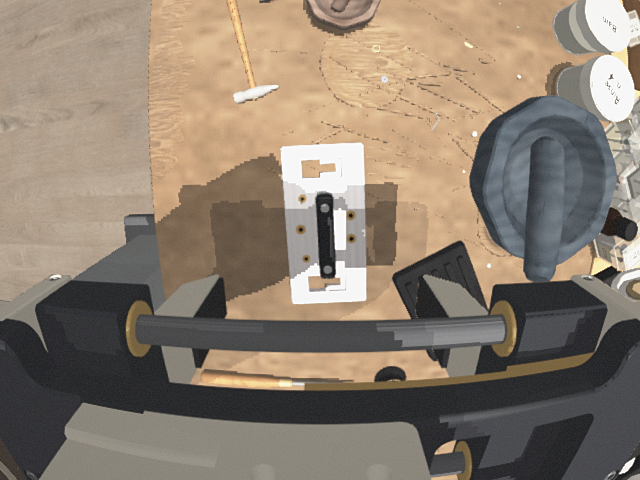

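Wrist view: the template is centred at (324,225), the handle bar runs along the column direction with a slight turn (yaw about +0.07), and the fingers straddle it correctly. Before grasping I'll take a close look at the jig.

>>> carry_out(rows=[{"x":-40,"y":-6,"z":0,"ax":0,"ay":0,"az":0,"grip":0},{"x":-85,"y":-14,"z":0,"ax":0,"ay":0,"az":0,"grip":0},{"x":-130,"y":-22,"z":0,"ax":0,"ay":0,"az":0,"grip":0},{"x":-175,"y":-30,"z":0,"ax":0,"ay":0,"az":-2,"grip":0},{"x":-220,"y":-38,"z":0,"ax":0,"ay":0,"az":-4,"grip":0},{"x":-265,"y":-46,"z":0,"ax":0,"ay":0,"az":-6,"grip":0},{"x":-310,"y":-54,"z":0,"ax":0,"ay":0,"az":-8,"grip":0},{"x":-335,"y":-57,"z":0,"ax":0,"ay":0,"az":-9,"grip":0},{"x":-341,"y":-57,"z":0,"ax":0,"ay":0,"az":-9,"grip":0},{"x":-341,"y":-57,"z":0,"ax":0,"ay":0,"az":-9,"grip":0},{"x":-341,"y":-57,"z":0,"ax":0,"ay":0,"az":-9,"grip":0}])

```text
t: 3.75
eef_pos: [0.4481, 0.015, 0.15]
orientation: [[-0.16, 0.987, 0.001], [0.987, 0.16, 0.001], [0.001, 0.001, -1.0]]
ft_force: [0.6, 0.4, -0.5]
grip_width: 0.0919
```

```bash
python3 - <<'E'
from look import *
s,im=look([('jig',0),('stud_row',.038),('pad',.034)],'w3')
for t in trace('wrist','pad')[:1]: print('pad',t['p'],at_z('wrist',t['location'],.034,s))
# rectified map at z=.038: 0.25 mm/px
c=viewer.get_calibration('wrist')
M=np.eye(4);M[:3,:3]=np.array(s['orientation']);M[:3,3]=s['eef_pos'];M=M@np.array(c['mount'])
def rect(im,z,x0,x1,y0,y1,m,M=M):
    X,Y=np.meshgrid(np.arange(x0,x1,m),np.arange(y1,y0,-m))
    P=np.stack([X,Y,np.full_like(X,z)],-1)-M[:3,3]; P=P@M[:3,:3]
    r=np.hypot(P[...,0],P[...,1]);th=np.arctan2(r,-P[...,2])
    u=c['cx']+c['fx']*th*P[...,0]/r; v=c['cy']-c['fy']*th*P[...,1]/r
    return cv2.remap(im,u.astype('f4'),v.astype('f4'),cv2.INTER_LINEAR)
o=rect(im,.038,.36,.54,-.07,.14,.00035)
save(o,'w3r');print(o.shape)
E
```

```text
tcp [0.4481 0.015  0.15  ] joints [-0.5   0.25  0.42  2.11 -0.14  0.81  0.17] F [ 0.6  0.4 -0.5]
jig 0.89 [201.2 336.7] [0.4587 0.0339 0.    ]
stud_row 0.7 [212.9 335.8] [0.4568 0.0318 0.038 ]Traceback (most recent call last):
  File "<stdin>", line 2, in <module>
  File "look.py", line 7, in look
    for m in mark_of('wrist',k)[:2]:
             ~~~~~~~^^^^^^^^^^^
ValueError: it knows: bench_block, burnisher, dial_holder, enamel_jar, hammer, handle, jig, keyhole_left, keyhole_right, loupe, mortar_small, puffer, stud_row, template
```

```bash
cat >> look.py <<'E'
def rect(im,s,z,x0,x1,y0,y1,m):
    c=viewer.get_calibration('wrist')
    M=np.eye(4);M[:3,:3]=np.array(s['orientation']);M[:3,3]=s['eef_pos'];M=M@np.array(c['mount'])
    X,Y=np.meshgrid(np.arange(x0,x1,m),np.arange(y1,y0,-m))
    P=np.stack([X,Y,np.full_like(X,z)],-1)-M[:3,3]; P=P@M[:3,:3]
    r=np.hypot(P[...,0],P[...,1]);th=np.arctan2(r,-P[...,2])
    u=c['cx']+c['fx']*th*P[...,0]/r; v=c['cy']-c['fy']*th*P[...,1]/r
    return cv2.remap(im,u.astype('f4'),v.astype('f4'),cv2.INTER_LINEAR)
E
python3 - <<'E'
from look import *
s=get_state();im=cv2.imread('pics/w3.png')[...,::-1]
o=rect(im,s,.038,.36,.54,-.07,.14,.00035)
save(o,'w3r');print(o.shape)
E
```

```text
(601, 515, 3)
```

View pics/w3r.png

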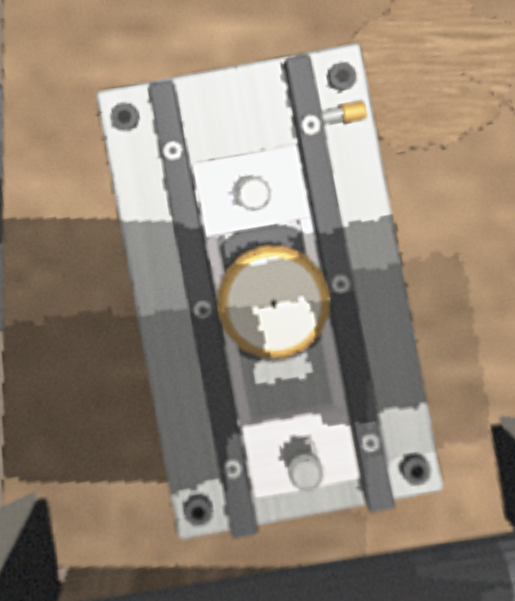

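The rectified view (z = 38 mm plane) shows the studs at (252,192) and (305,473), which is 100.1 mm apart and matches the given spacing. The dial is at (274,303). The jig yaw is about 0.186 and the stud offset about -10.5 mm. Next I'll view the left stud from the actual entry pose with the gripper empty, so camera bias cancels against the later in-hand view of the template.

```bash
python3 -c "
from h import *
go([.4673,.0255,.056],.1864)"
```

```text
shift [ 7.1 20.8 93.8] turn [ 0.02 -0.04 -1.41]
```

>>> carry_out(rows=[{"x":7,"y":21,"z":10,"ax":0,"ay":0,"az":-1.4,"grip":0},{"x":7,"y":21,"z":35,"ax":0,"ay":0,"az":-1.4,"grip":0},{"x":7,"y":21,"z":65,"ax":0,"ay":0,"az":-1.4,"grip":0},{"x":7,"y":21,"z":85,"ax":0,"ay":0,"az":-1.4,"grip":0},{"x":7,"y":21,"z":93,"ax":0,"ay":0,"az":-1.4,"grip":0},{"x":7,"y":21,"z":94,"ax":0,"ay":0,"az":-1.4,"grip":0},{"x":7,"y":21,"z":94,"ax":0,"ay":0,"az":-1.4,"grip":0},{"x":7,"y":21,"z":94,"ax":0,"ay":0,"az":-1.4,"grip":0}])

```text
t: 4.7
eef_pos: [0.4683, 0.0256, 0.0567]
orientation: [[-0.185, 0.983, 0.002], [0.983, 0.185, 0.001], [0.001, 0.002, -1.0]]
ft_force: [0.2, 1.0, -1.5]
grip_width: 0.0918
```

```bash
cat >> look.py <<'E'
def rect_tool(im,h,m=.00025,x0=-.03,x1=.11,y0=-.05,y1=.05):
    # plane at tool z = h (m); output rows: tool x decreasing, cols: tool y increasing
    s=dict(orientation=np.array([[0,1,0],[1,0,0],[0,0,-1.]]),eef_pos=np.zeros(3))
    return rect(im,s,-h,y0,y1,x0,x1,m)
E
python3 - <<'E'
from look import *
s,im=look([('stud_row',.038)],'w4')
R=np.array(s['orientation']);print(R.round(4))
h=s['eef_pos'][2]-.038
o=rect_tool(im,h); save(o,'w4r'); print(o.shape,h)
g=cv2.cvtColor(o,cv2.COLOR_RGB2GRAY)
c=cv2.HoughCircles(cv2.medianBlur(g,3),cv2.HOUGH_GRADIENT,1,60,param1=80,param2=12,minRadius=22,maxRadius=30)
print(c)
E
```

```text
tcp [0.4683 0.0256 0.0567] joints [-0.43  0.43  0.35  2.15 -0.26  0.59  0.28] F [ 0.2  1.  -1.5]
stud_row 0.71 [269.4 299.1] [0.4564 0.0298 0.038 ]
stud_row 0.46 [ 42. 534.] [0.5549 0.1746 0.038 ]
[[-1.853e-01  9.827e-01  1.800e-03]
 [ 9.827e-01  1.853e-01  1.200e-03]
 [ 9.000e-04  2.000e-03 -1.000e+00]]
(560, 400, 3) 0.018723453311457895
[[[159.5 239.5  27.2]
  [284.5 136.5  23.8]
  [198.5 314.5  27.1]]]
```

View pics/w4r.png

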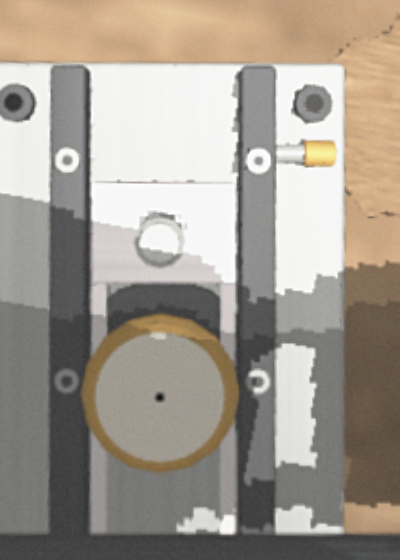

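The left stud sits at (159.5,240) in the tool-plane view, so tool (x 50.0, y -10.1) mm, exactly as expected for entry, and the guide bars are parallel to the tool. Now I'll fetch the template.

```bash
python3 -c "
from h import *
go([.506,.351,.13],.07);go([.506,.351,.016],.07)"
```

```text
shift [312.8  97.5 -72.9] turn [ 0.11 -0.06  6.66]
shift [312.7  97.3  41.1] turn [ 0.11 -0.06  6.66]
```

>>> carry_out(rows=[{"x":0,"y":0,"z":-40,"ax":0,"ay":0,"az":0,"grip":60},{"x":10,"y":3,"z":-75,"ax":0,"ay":0,"az":0,"grip":130},{"x":55,"y":18,"z":-75,"ax":0,"ay":0,"az":2,"grip":130},{"x":100,"y":32,"z":-75,"ax":0,"ay":0,"az":4,"grip":130},{"x":145,"y":46,"z":-75,"ax":0,"ay":0,"az":6,"grip":130},{"x":190,"y":60,"z":-75,"ax":0,"ay":0,"az":6.7,"grip":130},{"x":235,"y":74,"z":-75,"ax":0,"ay":0,"az":6.7,"grip":130},{"x":280,"y":88,"z":-75,"ax":0,"ay":0,"az":6.7,"grip":130},{"x":305,"y":96,"z":-75,"ax":0,"ay":0,"az":6.7,"grip":130},{"x":312.8,"y":97.5,"z":-75,"ax":0,"ay":0,"az":6.7,"grip":130},{"x":312.8,"y":97.5,"z":-73,"ax":0,"ay":0,"az":6.7,"grip":130},{"x":312.8,"y":97.5,"z":-73,"ax":0,"ay":0,"az":6.7,"grip":130}])

```text
t: 6.0
eef_pos: [0.506, 0.3491, 0.1301]
orientation: [[-0.068, 0.998, 0.002], [0.998, 0.068, 0.0], [-0.0, 0.002, -1.0]]
ft_force: [0.2, -0.2, -0.1]
grip_width: 0.045
```

```bash
python3 - <<'E'
from look import *
s,im=look([('template',0),('handle',.035),('keyhole_left',0),('keyhole_right',0)],'w5')
t=trace('wrist','handle')[0];p=np.argwhere(t['pixels'])
q=np.array([at_z('wrist',a,.042,s)[:2] for a in p[::5]])
r=cv2.minAreaRect((q*1000).astype('f4'));print('tmpl rect',r)
t=trace('wrist','template')[0];p=np.argwhere(t['pixels'])
save((t['pixels']*255).astype('u1')[...,None].repeat(3,2),'m5')
q=np.array([at_z('wrist',a,.008,s)[:2] for a in p[::5]])
r=cv2.minAreaRect((q*1000).astype('f4'));print('tmpl rect',r)
go([.506,.351,.016],.07)
E
```

```text
tcp [0.506  0.3491 0.1301] joints [-0.95  0.52  0.37  1.74 -0.23  0.92 -0.41] F [ 0.2 -0.2 -0.1]
template 0.63 [223.9 322.9] [0.5078 0.3513 0.    ]
handle 0.91 [233.5 321.6] [0.5065 0.353  0.035 ]
keyhole_left 0.93 [160.1 308.4] [0.4931 0.4014 0.    ]
keyhole_right 0.66 [281.4 310.6] [0.5009 0.3009 0.    ]
tmpl rect ((505.8671569824219, 360.97784423828125), (59.558204650878906, 122.95201873779297), 3.067631959915161)
tmpl rect ((507.0606994628906, 352.2869873046875), (67.30728912353516, 138.8952178955078), 3.113372325897217)
shift [  0.5  -0.4 114.4] turn [ 0.11 -0.07 -0.09]
```

>>> carry_out(rows=[{"x":2.5,"y":0.8,"z":30,"ax":0,"ay":0,"az":0,"grip":130},{"x":2.5,"y":0.8,"z":65,"ax":0,"ay":0,"az":0,"grip":130},{"x":2.5,"y":0.8,"z":90,"ax":0,"ay":0,"az":0,"grip":130},{"x":2.5,"y":0.8,"z":106,"ax":0,"ay":0,"az":0,"grip":130},{"x":2.5,"y":0.8,"z":113,"ax":0,"ay":0,"az":0,"grip":130},{"x":2.5,"y":0.8,"z":114,"ax":0,"ay":0,"az":0,"grip":130},{"x":2.5,"y":0.8,"z":114,"ax":0,"ay":0,"az":0,"grip":130},{"x":2.5,"y":0.8,"z":114,"ax":0,"ay":0,"az":0,"grip":200},{"x":2.5,"y":0.8,"z":114,"ax":0,"ay":0,"az":0,"grip":255},{"x":2.5,"y":0.8,"z":114,"ax":0,"ay":0,"az":0,"grip":255},{"x":2.5,"y":0.8,"z":114,"ax":0,"ay":0,"az":0,"grip":255},{"x":2.5,"y":0.8,"z":114,"ax":0,"ay":0,"az":0,"grip":255}], squeeze=50)

```text
t: 7.55
eef_pos: [0.5071, 0.3531, 0.0166]
orientation: [[-0.068, 0.998, 0.002], [0.998, 0.068, 0.002], [0.002, 0.002, -1.0]]
ft_force: [-0.5, 0.7, 2.1]
grip_width: 0.0123
```

```bash
python3 - <<'E'
from look import *
s,im=look([('handle',.035),('keyhole_left',0)],'w6')
print(s['grip_width'],np.round(s['moment'],2));go([.507,.352,.016],.07)
E
```

```text
tcp [0.5071 0.3531 0.0166] joints [-0.9   0.67  0.31  1.81 -0.3   0.71 -0.36] F [-0.5  0.7  2.1]
handle 0.59 [317.7 320. ] [0.507  0.3516 0.035 ]
0.012329640533153186 [-0.11  0.1  -0.  ]
shift [-1.1 -0.2  0.6] turn [ 0.13 -0.09 -0.09]
```

>>> carry_out(rows=[{"x":0,"y":0,"z":-5,"ax":0,"ay":0,"az":0,"grip":255},{"x":0,"y":0,"z":-20,"ax":0,"ay":0,"az":0,"grip":255},{"x":0,"y":0,"z":-45,"ax":0,"ay":0,"az":0,"grip":255},{"x":0,"y":0,"z":-75,"ax":0,"ay":0,"az":0,"grip":255},{"x":0,"y":0,"z":-95,"ax":0,"ay":0,"az":0,"grip":255},{"x":0,"y":0,"z":-100,"ax":0,"ay":0,"az":0,"grip":255},{"x":0,"y":0,"z":-100,"ax":0,"ay":0,"az":0,"grip":255},{"x":0,"y":0,"z":-100,"ax":0,"ay":0,"az":0,"grip":255}])

```text
t: 8.5
eef_pos: [0.5061, 0.3526, 0.1157]
orientation: [[-0.069, 0.998, 0.001], [0.998, 0.069, 0.001], [0.001, 0.001, -1.0]]
ft_force: [0.1, -0.2, -4.6]
grip_width: 0.0125
```

```bash
python3 - <<'E'
from look import *
s,im=look([('handle',.1345)],'w7')
print(s['grip_width'],np.round(s['moment'],2),np.round(s['orientation'],4))
save(rect_tool(im,.008),'w7r')
E
```

```text
tcp [0.5061 0.3526 0.1157] joints [-0.95  0.54  0.37  1.74 -0.24  0.9  -0.41] F [ 0.1 -0.2 -4.6]
handle 0.65 [316.1 318.1] [0.5052 0.352  0.1345]
0.012524508652677964 [-0.08  0.08 -0.04] [[-6.850e-02  9.976e-01  7.000e-04]
 [ 9.976e-01  6.850e-02  7.000e-04]
 [ 7.000e-04  8.000e-04 -1.000e+00]]
```

View pics/w7r.png

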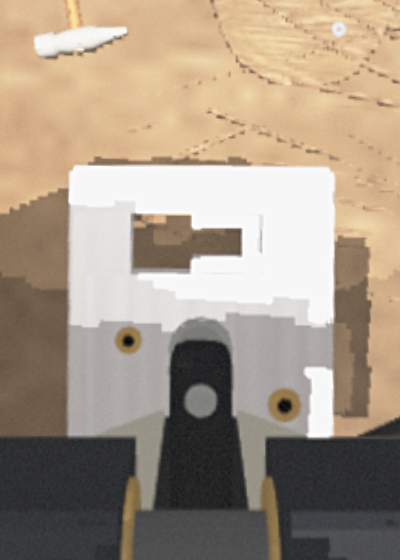

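In-hand view (plane of the plate's top): the plate runs from col 69 to 332 (centre 200.5) with its edges parallel to the tool. The wide end is centred at about (161,242), so tool (49.5, -9.7) mm, and the stud was at (50.0, -10.1). Entry should be within a fraction of a millimetre at the empty-gripper pose plus (0.5, -0.35).

```bash
python3 -c "
from h import *
go([.4679,.0260,.1157],.1864)"
```

```text
shift [-323.1  -60.4   -0.5] turn [ 0.02 -0.01 -6.76]
```

>>> carry_out(rows=[{"x":-15,"y":-3,"z":0,"ax":0,"ay":0,"az":0,"grip":255},{"x":-45,"y":-8,"z":0,"ax":0,"ay":0,"az":0,"grip":255},{"x":-80,"y":-15,"z":0,"ax":0,"ay":0,"az":-1,"grip":255},{"x":-115,"y":-21,"z":0,"ax":0,"ay":0,"az":-2,"grip":255},{"x":-150,"y":-28,"z":0,"ax":0,"ay":0,"az":-3,"grip":255},{"x":-185,"y":-34,"z":0,"ax":0,"ay":0,"az":-4,"grip":255},{"x":-220,"y":-41,"z":0,"ax":0,"ay":0,"az":-5,"grip":255},{"x":-255,"y":-48,"z":0,"ax":0,"ay":0,"az":-6,"grip":255},{"x":-285,"y":-54,"z":0,"ax":0,"ay":0,"az":-6.7,"grip":255},{"x":-308,"y":-58,"z":0,"ax":0,"ay":0,"az":-6.8,"grip":255},{"x":-319,"y":-60,"z":0,"ax":0,"ay":0,"az":-6.8,"grip":255},{"x":-323,"y":-60.4,"z":0,"ax":0,"ay":0,"az":-6.8,"grip":255},{"x":-323,"y":-60.4,"z":0,"ax":0,"ay":0,"az":-6.8,"grip":255},{"x":-323,"y":-60.4,"z":0,"ax":0,"ay":0,"az":-6.8,"grip":255},{"x":-323,"y":-60.4,"z":0,"ax":0,"ay":0,"az":-6.8,"grip":255}])

```text
t: 10.1
eef_pos: [0.468, 0.0273, 0.1151]
orientation: [[-0.188, 0.982, 0.0], [0.982, 0.188, 0.0], [0.0, 0.0, -1.0]]
ft_force: [-0.3, 0.2, -4.0]
grip_width: 0.0129
```

```bash
python3 -c "
from h import *
go([.4679,.0260,.059],.1864);print(np.round(get_state()['ft_force'],1))"
```

```text
shift [-1.3 -0.4 56.1] turn [ 0.01 -0.02  0.16]
[-0.3  0.2 -4. ]
```

Descend to just above the heads (underside about 42 mm), then check by camera through the keyhole.

>>> carry_out(rows=[{"x":-1.3,"y":-0.4,"z":15,"ax":0,"ay":0,"az":0.15,"grip":255},{"x":-1.3,"y":-0.4,"z":35,"ax":0,"ay":0,"az":0.15,"grip":255},{"x":-1.3,"y":-0.4,"z":50,"ax":0,"ay":0,"az":0.15,"grip":255},{"x":-1.3,"y":-0.4,"z":55,"ax":0,"ay":0,"az":0.15,"grip":255},{"x":-1.3,"y":-0.4,"z":56,"ax":0,"ay":0,"az":0.15,"grip":255},{"x":-1.3,"y":-0.4,"z":56,"ax":0,"ay":0,"az":0.15,"grip":255},{"x":-1.3,"y":-0.4,"z":56,"ax":0,"ay":0,"az":0.15,"grip":255}])

```text
t: 10.8
eef_pos: [0.4685, 0.0262, 0.0597]
orientation: [[-0.186, 0.983, 0.001], [0.983, 0.186, 0.001], [0.0, 0.001, -1.0]]
ft_force: [-0.2, -0.2, -2.5]
grip_width: 0.0127
```

```bash
python3 - <<'E'
from look import *
s,im=look([],'w8')
go([.4679,.0260,.056],.1864)
a=rect_tool(im,.008,m=.0002,x0=.03,x1=.075,y0=-.035,y1=.035);b=rect_tool(im,s['eef_pos'][2]-.038,m=.0002,x0=.03,x1=.075,y0=-.035,y1=.035)
save(cv2.resize(np.vstack([a,b]),None,fx=1.3,fy=1.3),'w8r')
E
```

```text
tcp [0.4685 0.0262 0.0597] joints [-0.43  0.43  0.34  2.15 -0.25  0.6   0.27] F [-0.2 -0.2 -2.5]
shift [-0.  -0.6  3.8] turn [ 0.09 -0.02  0.01]
```

View pics/w8r.png

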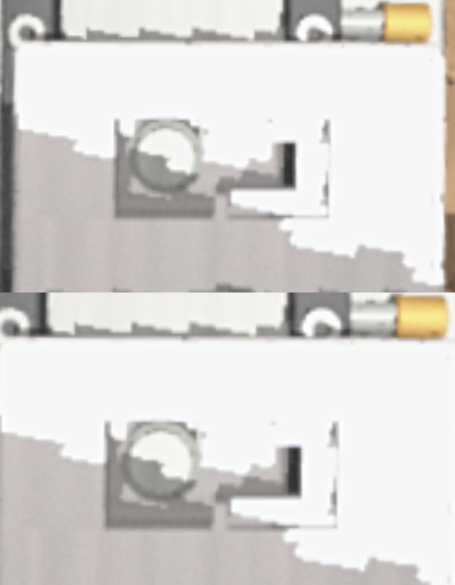

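Through the keyhole the left head is visible at (165,157) in the wide end (cols 115–215, rows 120–217). After the parallax correction it is aligned in tool x and 0.7 mm off in tool y, the same offset the pose readout shows. I'll correct that and lower gently.

>>> carry_out(rows=[{"x":0,"y":-0.7,"z":0,"ax":0,"ay":0,"az":0,"grip":255},{"x":0,"y":-0.7,"z":1,"ax":0,"ay":0,"az":0,"grip":255},{"x":0,"y":-0.7,"z":2,"ax":0,"ay":0,"az":0,"grip":255},{"x":0,"y":-0.7,"z":3,"ax":0,"ay":0,"az":0,"grip":255},{"x":0,"y":-0.7,"z":4,"ax":0,"ay":0,"az":0,"grip":255},{"x":0,"y":-0.7,"z":5,"ax":0,"ay":0,"az":0,"grip":255},{"x":0,"y":-0.7,"z":6,"ax":0,"ay":0,"az":0,"grip":255},{"x":0,"y":-0.7,"z":6.5,"ax":0,"ay":0,"az":0,"grip":255},{"x":0,"y":-0.7,"z":6.5,"ax":0,"ay":0,"az":0,"grip":255}])

```text
t: 11.75
eef_pos: [0.4677, 0.026, 0.0531]
orientation: [[-0.186, 0.983, 0.001], [0.983, 0.186, 0.001], [0.0, 0.001, -1.0]]
ft_force: [-0.3, -0.4, -3.5]
grip_width: 0.0123
```

```bash
python3 -c "
from h import *
go([.4679,.0260,.05],.1864);s=get_state();print(np.round(s['ft_force'],1),np.round(s['moment'],2))"
```

```text
shift [-0.   0.2  3.1] turn [ 0.07 -0.02  0.01]
[-0.3 -0.4 -3.5] [-0.07  0.11 -0.05]
```

The underside is at about 36.5 mm, below the head tops, with no contact force. Continue.

>>> carry_out(rows=[{"x":0,"y":0,"z":0.7,"ax":0,"ay":0,"az":0,"grip":255},{"x":0,"y":0,"z":1.4,"ax":0,"ay":0,"az":0,"grip":255},{"x":0,"y":0,"z":2.1,"ax":0,"ay":0,"az":0,"grip":255},{"x":0,"y":0,"z":2.8,"ax":0,"ay":0,"az":0,"grip":255},{"x":0,"y":0,"z":3.5,"ax":0,"ay":0,"az":0,"grip":255},{"x":0,"y":0,"z":3.5,"ax":0,"ay":0,"az":0,"grip":255},{"x":0,"y":0,"z":3.5,"ax":0,"ay":0,"az":0,"grip":255}])

```text
t: 12.45
eef_pos: [0.4678, 0.026, 0.0498]
orientation: [[-0.185, 0.983, 0.001], [0.983, 0.185, 0.001], [0.0, 0.002, -1.0]]
ft_force: [-0.1, -0.1, 0.2]
grip_width: 0.0124
```

```bash
python3 -c "
from h import *
go([.4679,.0260,.04],.1864);s=get_state();print(np.round(s['ft_force'],1),np.round(s['moment'],2))"
```

```text
shift [0.  0.1 9.8] turn [ 0.09 -0.03  0.  ]
[-0.1 -0.1  0.2] [-0.15  0.21  0.02]
```

Contact has begun (3.7 N), right at dial height (underside 33–34 mm). Pressing further in 1 mm steps.

>>> carry_out(rows=[{"x":0,"y":0,"z":0.8,"ax":0,"ay":0,"az":0,"grip":255},{"x":0,"y":0,"z":1.6,"ax":0,"ay":0,"az":0,"grip":255},{"x":0,"y":0,"z":2.4,"ax":0,"ay":0,"az":0,"grip":255},{"x":0,"y":0,"z":3.2,"ax":0,"ay":0,"az":0,"grip":255},{"x":0,"y":0,"z":4,"ax":0,"ay":0,"az":0,"grip":255},{"x":0,"y":0,"z":4,"ax":0,"ay":0,"az":0,"grip":255}])

```text
t: 13.05
eef_pos: [0.4679, 0.0259, 0.0457]
orientation: [[-0.185, 0.983, 0.001], [0.983, 0.185, 0.001], [0.0, 0.002, -1.0]]
ft_force: [-1.1, -0.7, 3.5]
grip_width: 0.0123
```

```bash
python3 -c "
from h import *
go([.4679,.0260,.04],.1864);s=get_state();print(np.round(s['ft_force'],1),np.round(s['moment'],2))"
```

```text
shift [0.  0.  5.7] turn [ 0.09 -0.02 -0.  ]
[-1.1 -0.7  3.5] [-0.14  0.38  0.03]
```

>>> carry_out(rows=[{"x":0,"y":0,"z":0.8,"ax":0,"ay":0,"az":0,"grip":255},{"x":0,"y":0,"z":1.6,"ax":0,"ay":0,"az":0,"grip":255},{"x":0,"y":0,"z":2.4,"ax":0,"ay":0,"az":0,"grip":255},{"x":0,"y":0,"z":3.2,"ax":0,"ay":0,"az":0,"grip":255},{"x":0,"y":0,"z":4,"ax":0,"ay":0,"az":0,"grip":255},{"x":0,"y":0,"z":4.6,"ax":0,"ay":0,"az":0,"grip":255},{"x":0,"y":0,"z":4.6,"ax":0,"ay":0,"az":0,"grip":255}])

```text
t: 13.75
eef_pos: [0.4679, 0.026, 0.0412]
orientation: [[-0.185, 0.983, 0.002], [0.983, 0.185, 0.001], [0.001, 0.002, -1.0]]
ft_force: [-3.0, -0.7, 7.7]
grip_width: 0.0126
```

```bash
python3 -c "
from h import *
go([.4679,.0260,.04],.1864);s=get_state();print(np.round(s['ft_force'],1),np.round(s['moment'],2))"
```

```text
shift [ 0.  -0.   1.2] turn [ 0.1  -0.03 -0.  ]
[-3.  -0.7  7.7] [-0.19  0.59  0.01]
```

>>> carry_out(rows=[{"x":0,"y":0,"z":0.5,"ax":0,"ay":0,"az":0,"grip":255},{"x":0,"y":0,"z":1,"ax":0,"ay":0,"az":0,"grip":255},{"x":0,"y":0,"z":1,"ax":0,"ay":0,"az":0,"grip":255},{"x":0,"y":0,"z":1,"ax":0,"ay":0,"az":0,"grip":255}])

```text
t: 14.15
eef_pos: [0.468, 0.026, 0.0404]
orientation: [[-0.185, 0.983, 0.002], [0.983, 0.185, 0.001], [0.001, 0.002, -1.0]]
ft_force: [-2.3, -0.3, 8.8]
grip_width: 0.0121
```

```bash
python3 - <<'E'
from look import *
s,im=look([],'w9'); print(np.round(s['moment'],2))
c=rect_tool(im,.008,m=.0002,x0=.03,x1=.075,y0=-.04,y1=.04); 
save(cv2.resize(c,None,fx=1.5,fy=1.5),'w9r')
E
```

```text
tcp [0.468  0.026  0.0404] joints [-0.41  0.46  0.32  2.16 -0.27  0.55  0.3 ] F [-2.3 -0.3  8.8]
[-0.19  0.7   0.07]
```

View pics/w9r.png

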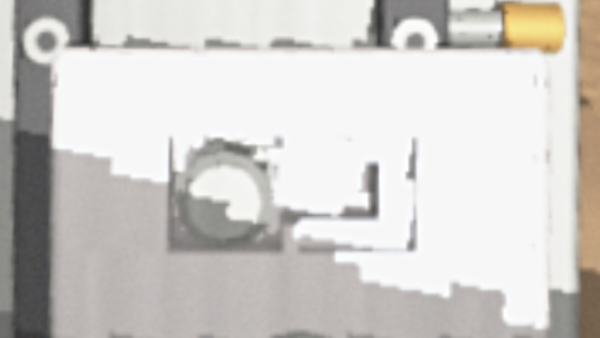

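The head fills the wide end and stands above the plate. Now drawing towards the robot while pressed.

>>> carry_out(rows=[{"x":0,"y":-1,"z":0,"ax":0,"ay":0,"az":0,"grip":255},{"x":0,"y":-2,"z":0,"ax":0,"ay":0,"az":0,"grip":255},{"x":0,"y":-3,"z":0,"ax":0,"ay":0,"az":0,"grip":255},{"x":0,"y":-4,"z":0,"ax":0,"ay":0,"az":0,"grip":255},{"x":0,"y":-5,"z":0,"ax":0,"ay":0,"az":0,"grip":255},{"x":0,"y":-5,"z":0,"ax":0,"ay":0,"az":0,"grip":255}])

```text
t: 14.8
eef_pos: [0.4666, 0.0256, 0.0415]
orientation: [[-0.185, 0.983, 0.008], [0.983, 0.185, 0.002], [0.0, 0.008, -1.0]]
ft_force: [5.5, 1.1, 7.8]
grip_width: 0.0122
```

```bash
python3 -c "
from h import *
go([.4679,.0260,.04],.1864);s=get_state();print(np.round(np.array(s['orientation']).T@s['ft_force'],1),np.round(s['moment'],2))"
```

```text
shift [0.1 1.3 1.5] turn [ 0.48 -0.01  0.01]
[ 0.1  5.6 -7.7] [ 0.27 -0.93 -0.05]
```

The plate moved only 1.4 mm and rose by about 1 mm, to near the 26 mm limit, so it may be catching the ridge. I'll press a little deeper before pulling on.

>>> carry_out(rows=[{"x":0,"y":0.4,"z":0.8,"ax":-0.2,"ay":0,"az":0,"grip":255},{"x":0,"y":0.4,"z":1.6,"ax":-0.4,"ay":0,"az":0,"grip":255},{"x":0,"y":0.4,"z":2.4,"ax":-0.4,"ay":0,"az":0,"grip":255},{"x":0,"y":0.4,"z":2.4,"ax":-0.4,"ay":0,"az":0,"grip":255}])

```text
t: 15.2
eef_pos: [0.4674, 0.0258, 0.0393]
orientation: [[-0.185, 0.983, 0.016], [0.983, 0.185, 0.003], [0.0, 0.016, -1.0]]
ft_force: [-1.3, 0.2, 9.3]
grip_width: 0.0126
```

```bash
python3 -c "
from h import *
go([.4679,.0260,.04],.1864);s=get_state();print(np.round(np.array(s['orientation']).T@s['ft_force'],1),np.round(s['moment'],2))"
```

```text
shift [ 0.1  0.6 -0.7] turn [ 0.92 -0.02  0.01]
[ 0.4 -1.1 -9.3] [-0.11  0.72  0.03]
```

>>> carry_out(rows=[{"x":0,"y":0,"z":0,"ax":0.5,"ay":0,"az":0,"grip":255},{"x":0,"y":-0.5,"z":0.2,"ax":0.9,"ay":0,"az":0,"grip":255},{"x":0,"y":-1.5,"z":0.2,"ax":0.9,"ay":0,"az":0,"grip":255},{"x":0,"y":-2.5,"z":0.2,"ax":0.9,"ay":0,"az":0,"grip":255},{"x":0,"y":-3.5,"z":0.2,"ax":0.9,"ay":0,"az":0,"grip":255},{"x":0,"y":-4.5,"z":0.2,"ax":0.9,"ay":0,"az":0,"grip":255}])

```text
t: 15.8
eef_pos: [0.4668, 0.0256, 0.0403]
orientation: [[-0.186, 0.983, 0.007], [0.983, 0.186, 0.001], [-0.0, 0.008, -1.0]]
ft_force: [6.1, 1.6, 8.7]
grip_width: 0.0126
```

```bash
python3 -c "
from h import *
go([.4679,.0260,.04],.1864);s=get_state();print(np.round(np.array(s['orientation']).T@s['ft_force'],1),np.round(s['moment'],2))"
```

```text
shift [0.2 1.1 0.3] turn [0.44 0.01 0.02]
[ 0.4  6.3 -8.7] [ 0.34 -1.21 -0.03]
```

>>> carry_out(rows=[{"x":0,"y":-3,"z":1,"ax":0.4,"ay":0,"az":0,"grip":255},{"x":0,"y":-4,"z":1.2,"ax":0.6,"ay":0,"az":0,"grip":255},{"x":0,"y":-5,"z":1.5,"ax":0.6,"ay":0,"az":0,"grip":255},{"x":0,"y":-5,"z":1.5,"ax":0.6,"ay":0,"az":0,"grip":255}])

```text
t: 16.2
eef_pos: [0.466, 0.0254, 0.0399]
orientation: [[-0.186, 0.983, 0.005], [0.983, 0.186, 0.0], [-0.001, 0.005, -1.0]]
ft_force: [4.7, 1.3, 8.3]
grip_width: 0.0126
```

```bash
python3 -c "
from h import *
go([.4679,.0260,.04],.1864);s=get_state();print(np.round(np.array(s['orientation']).T@s['ft_force'],1),np.round(s['moment'],2))"
```

```text
shift [ 0.2  2.  -0.1] turn [0.26 0.03 0.04]
[ 0.4  4.8 -8.3] [ 0.3  -1.05 -0.02]
```

>>> carry_out(rows=[{"x":0,"y":-4,"z":0.8,"ax":0.4,"ay":0,"az":0,"grip":255},{"x":0,"y":-5,"z":1,"ax":0.4,"ay":0,"az":0,"grip":255},{"x":0,"y":-6,"z":1,"ax":0.4,"ay":0,"az":0,"grip":255},{"x":0,"y":-7,"z":1,"ax":0.4,"ay":0,"az":0,"grip":255},{"x":0,"y":-7,"z":1,"ax":0.4,"ay":0,"az":0,"grip":255}])

```text
t: 16.7
eef_pos: [0.4631, 0.0247, 0.0402]
orientation: [[-0.186, 0.983, 0.005], [0.983, 0.186, -0.0], [-0.001, 0.005, -1.0]]
ft_force: [5.5, 1.6, 8.0]
grip_width: 0.0125
```

```bash
python3 -c "
from h import *
go([.4679,.0260,.04],.1864);s=get_state();print(np.round(np.array(s['orientation']).T@s['ft_force'],1),np.round(s['moment'],2))"
```

```text
shift [0.4 4.9 0.2] turn [0.29 0.07 0.04]
[ 0.6  5.8 -7.9] [ 0.32 -1.1  -0.05]
```

It slides now: 4.9 mm drawn at a steady 6 N drag. Continue.

>>> carry_out(rows=[{"x":0,"y":-4,"z":1,"ax":0.4,"ay":0,"az":0,"grip":255},{"x":0,"y":-5,"z":1.2,"ax":0.5,"ay":0,"az":0,"grip":255},{"x":0,"y":-6,"z":1.2,"ax":0.5,"ay":0,"az":0,"grip":255},{"x":0,"y":-7,"z":1.2,"ax":0.5,"ay":0,"az":0,"grip":255},{"x":0,"y":-8,"z":1.2,"ax":0.5,"ay":0,"az":0,"grip":255},{"x":0,"y":-9,"z":1.2,"ax":0.5,"ay":0,"az":0,"grip":255},{"x":0,"y":-10,"z":1.2,"ax":0.5,"ay":0,"az":0,"grip":255}])

```text
t: 17.4
eef_pos: [0.4576, 0.0234, 0.0402]
orientation: [[-0.186, 0.983, 0.004], [0.983, 0.186, -0.001], [-0.002, 0.004, -1.0]]
ft_force: [5.4, 2.0, 9.0]
grip_width: 0.0126
```

```bash
python3 -c "
from h import *
go([.4679,.0260,.04],.1864);s=get_state();print(np.round(np.array(s['orientation']).T@s['ft_force'],1),np.round(s['moment'],2))"
```

```text
shift [ 0.6 10.6  0.2] turn [0.24 0.1  0.04]
[ 1.   5.7 -9. ] [ 0.34 -1.33 -0.02]
```

>>> carry_out(rows=[{"x":0.3,"y":-4,"z":1,"ax":0.4,"ay":0,"az":0,"grip":255},{"x":0.3,"y":-5,"z":1.2,"ax":0.4,"ay":0.1,"az":0,"grip":255},{"x":0.3,"y":-6,"z":1.2,"ax":0.4,"ay":0.1,"az":0,"grip":255},{"x":0.3,"y":-7,"z":1.2,"ax":0.4,"ay":0.1,"az":0,"grip":255},{"x":0.3,"y":-8,"z":1.2,"ax":0.4,"ay":0.1,"az":0,"grip":255},{"x":0.3,"y":-9,"z":1.2,"ax":0.4,"ay":0.1,"az":0,"grip":255}])

```text
t: 18.0
eef_pos: [0.4531, 0.0226, 0.0402]
orientation: [[-0.186, 0.983, 0.005], [0.983, 0.186, 0.0], [-0.001, 0.005, -1.0]]
ft_force: [5.4, 1.1, 9.2]
grip_width: 0.0124
```

```bash
python3 -c "
from h import *
go([.4679,.0260,.04],.1864);s=get_state();print(np.round(np.array(s['orientation']).T@s['ft_force'],1),np.round(s['moment'],2))"
```

```text
shift [ 0.5 15.2  0.3] turn [0.29 0.04 0.05]
[ 0.1  5.6 -9.2] [ 0.32 -1.22 -0.01]
```

>>> carry_out(rows=[{"x":0.2,"y":-4,"z":1,"ax":0.4,"ay":0,"az":0,"grip":255},{"x":0.2,"y":-5,"z":1.2,"ax":0.4,"ay":0,"az":0,"grip":255},{"x":0.2,"y":-6,"z":1.2,"ax":0.4,"ay":0,"az":0,"grip":255},{"x":0.2,"y":-7,"z":1.2,"ax":0.4,"ay":0,"az":0,"grip":255},{"x":0.2,"y":-8,"z":1.2,"ax":0.4,"ay":0,"az":0,"grip":255}])

```text
t: 18.5
eef_pos: [0.4497, 0.022, 0.0403]
orientation: [[-0.186, 0.982, 0.007], [0.982, 0.186, -0.0], [-0.001, 0.006, -1.0]]
ft_force: [8.7, 1.3, 7.7]
grip_width: 0.0122
```

```bash
python3 -c "
from h import *
go([.4679,.0260,.04],.1864);s=get_state();print(np.round(np.array(s['orientation']).T@s['ft_force'],1),np.round(s['moment'],2))"
```

```text
shift [ 0.5 18.6  0.4] turn [0.37 0.08 0.07]
[-0.4  8.8 -7.7] [ 0.45 -1.88  0.07]
```

The pull rose to 8.8 N at 18.6 mm of travel, so the studs have reached the stop. Now I let the spring lift it, releasing the pull.

>>> carry_out(rows=[{"x":0,"y":0,"z":-0.5,"ax":0.2,"ay":0,"az":0,"grip":255},{"x":0,"y":0,"z":-1.2,"ax":0.4,"ay":0,"az":0,"grip":255},{"x":0,"y":0,"z":-2,"ax":0.4,"ay":0,"az":0,"grip":255},{"x":0,"y":0,"z":-2.8,"ax":0.4,"ay":0,"az":0,"grip":255},{"x":0,"y":0,"z":-3.6,"ax":0.4,"ay":0,"az":0,"grip":255},{"x":0,"y":0,"z":-4,"ax":0.4,"ay":0,"az":0,"grip":255},{"x":0,"y":0,"z":-4,"ax":0.4,"ay":0,"az":0,"grip":255}])

```text
t: 19.2
eef_pos: [0.4504, 0.0222, 0.0445]
orientation: [[-0.187, 0.982, 0.001], [0.982, 0.187, -0.001], [-0.001, 0.001, -1.0]]
ft_force: [-0.5, 0.2, 4.9]
grip_width: 0.0122
```

```bash
python3 - <<'E'
from look import *
go([.4679,.0260,.04],.1864)
s,im=look([],'w10');print(np.round(np.array(s['orientation']).T@s['ft_force'],1),np.round(s['moment'],2))
c=rect_tool(im,.008,m=.0002,x0=.03,x1=.075,y0=-.04,y1=.04); 
save(cv2.resize(c,None,fx=1.5,fy=1.5),'w10r')
E
```

```text
shift [ 0.5 17.9  4.5] turn [0.05 0.08 0.07]
tcp [0.4504 0.0222 0.0445] joints [-0.42  0.43  0.33  2.2  -0.26  0.54  0.29] F [-0.5  0.2  4.9]
[ 0.3 -0.5 -4.9] [-0.02  0.12  0.09]
```

View pics/w10r.png

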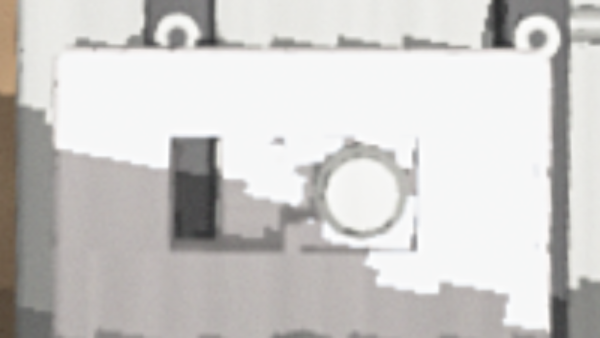

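The head (centre 362,195) lies within the sunk seat (cols 298–415). One small further lift, then open.

>>> carry_out(rows=[{"x":0,"y":0,"z":-0.4,"ax":0,"ay":0,"az":0,"grip":255},{"x":0,"y":0,"z":-0.7,"ax":0,"ay":0,"az":0,"grip":255},{"x":0,"y":0,"z":-0.7,"ax":0,"ay":0,"az":0,"grip":255}])

```text
t: 19.55
eef_pos: [0.4504, 0.0222, 0.0452]
orientation: [[-0.187, 0.982, 0.001], [0.982, 0.187, -0.001], [-0.001, 0.001, -1.0]]
ft_force: [-1.7, -0.4, 4.0]
grip_width: 0.012
```

```bash
python3 -c "
from h import *
go([.4679,.0260,.04],.1864);s=get_state();print(np.round(np.array(s['orientation']).T@s['ft_force'],1),np.round(s['moment'],2))"
```

```text
shift [ 0.5 17.9  5.2] turn [0.05 0.08 0.07]
[-0.1 -1.7 -4. ] [-0.07  0.28  0.05]
```

>>> carry_out(rows=[{"x":0,"y":0,"z":-0.4,"ax":0,"ay":0,"az":0,"grip":255},{"x":0,"y":0,"z":-0.8,"ax":0,"ay":0,"az":0,"grip":255},{"x":0,"y":0,"z":-0.8,"ax":0,"ay":0,"az":0,"grip":255}])

```text
t: 19.85
eef_pos: [0.4505, 0.0222, 0.0456]
orientation: [[-0.187, 0.982, 0.001], [0.982, 0.187, -0.001], [-0.002, 0.001, -1.0]]
ft_force: [2.2, -0.4, -8.8]
grip_width: 0.0122
```

```bash
python3 -c "
from h import *
go([.4679,.0260,.04],.1864);s=get_state();print(np.round(np.array(s['orientation']).T@s['ft_force'],1),np.round(s['moment'],2))"
```

```text
shift [ 0.4 17.8  5.6] turn [0.05 0.1  0.08]
[-0.8  2.   8.8] [ 0.08 -0.46  0.  ]
```

The force flipped to -8.8 N, so both heads are holding the plate down. Easing 0.3 mm, then opening and withdrawing.

>>> carry_out(rows=[{"x":0,"y":0,"z":0.4,"ax":0,"ay":0,"az":0,"grip":255},{"x":0,"y":0,"z":0.4,"ax":0,"ay":0,"az":0,"grip":255},{"x":0,"y":0,"z":0.4,"ax":0,"ay":0,"az":0,"grip":200},{"x":0,"y":0,"z":0.4,"ax":0,"ay":0,"az":0,"grip":150},{"x":0,"y":0,"z":0.4,"ax":0,"ay":0,"az":0,"grip":130},{"x":0,"y":0,"z":0.4,"ax":0,"ay":0,"az":0,"grip":130},{"x":0,"y":0,"z":0.4,"ax":0,"ay":0,"az":0,"grip":130},{"x":0,"y":0,"z":-10,"ax":0,"ay":0,"az":0,"grip":130},{"x":0,"y":0,"z":-35,"ax":0,"ay":0,"az":0,"grip":130},{"x":0,"y":0,"z":-70,"ax":0,"ay":0,"az":0,"grip":130},{"x":0,"y":0,"z":-100,"ax":0,"ay":0,"az":0,"grip":130},{"x":0,"y":0,"z":-105,"ax":0,"ay":0,"az":0,"grip":130},{"x":0,"y":0,"z":-105,"ax":0,"ay":0,"az":0,"grip":130}])

```text
t: 21.15
eef_pos: [0.451, 0.0226, 0.1519]
orientation: [[-0.187, 0.982, 0.004], [0.982, 0.187, -0.0], [-0.001, 0.003, -1.0]]
ft_force: [-0.2, -0.2, 0.6]
grip_width: 0.0448
```

```bash
python3 - <<'E'
from look import *
s,im=look([('template',.029),('jig',0),('keyhole_left',.029),('keyhole_right',.029)],'w11')
print(s['grip_width'])
save(rect(im,s,.037,.36,.54,-.07,.14,.00035),'w11r')
E
```

```text
tcp [0.451  0.0226 0.1519] joints [-0.52  0.25  0.42  2.1  -0.14  0.81  0.17] F [-0.2 -0.2  0.6]
template 0.6 [230.5 318.3] [0.4498 0.0208 0.029 ]
jig 0.62 [ 27.1 370.8] [0.4613 0.1933 0.    ]
keyhole_left 0.73 [ 30.4 372.7] [0.4609 0.1819 0.029 ]
keyhole_left 0.6 [164.9 306.1] [0.4312 0.0696 0.029 ]
keyhole_right 0.64 [288.1 306.9] [ 0.4496 -0.0294  0.029 ]
0.0447532818330145
```

View pics/w11r.png

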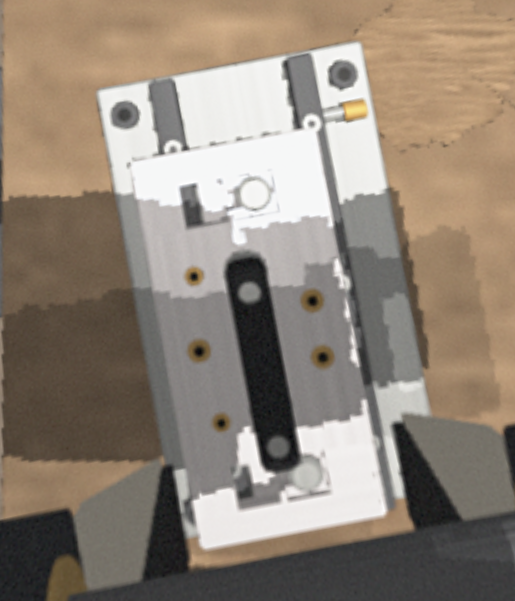

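Both heads (254,193) and (307,474) sit in the seats. The plate is square and about 7.4 mm in front of the stud line, and the gripper is clear. Handing in.

```bash
python3 -c "
from h import *
print(order.close_job())"
```

```text
the job is handed in; nothing more can be done
None
```

The template is locked on both studs and released, and I handed the job in at about 21 s. No verdict was reported.

**What I did**
- I measured the studs with the wrist camera: jig yaw about 0.186 rad, studs set about 10.5 mm towards −y.
- I gripped the handle, corrected a 0.7 mm misalignment seen through the keyhole, and lowered the template over the studs with no contact force on the heads.
- I pressed it to an underside of about 24 mm against roughly 12 N from the spring.
- I drew it about 18 mm until the pull rose to 8.8 N, then let the spring lift it and opened the gripper.

**Last checks**
- **Seating:** when I lifted slightly, the wrist force flipped from +4 N to −8.8 N, so the heads were holding the plate down. The final picture shows both heads in their seats.
- **Position:** the plate looks square to the jig, about 7.4 mm in front of the stud line. The underside is about 29 mm, judged from the arm's height before release.
- **Gripper:** it is clear, about 105 mm above the work, with no contact force.

**What did not go smoothly**
- My first move call was refused because its rows lacked some fields.
- The first pulls caught after about 1.4 mm and the plate rose about 1 mm. I pressed deeper and it then slid. While doing that I tilted the tool the wrong way, to about 0.016 rad, and corrected it.
- In the last picture the keyhole and jig detectors also gave a false hit about 110 mm and 160 mm too far along y; I ignored both.
- I did not re-measure the bystanders at the end. I noticed no contact with any of them, and the force readings between moves showed no sign of one.

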